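# Snap the cover onto the junction box

### The job

Close the junction box: pick up its blue cover by the grip rib, set it squarely over the two orange snap hooks and press it straight down until both sides click and it lies level and fully home, then let go. Feel your way down and do not force it, because the plastic cracks if it is pressed much harder than the click needs, and leave the other things on the bench where they are.

Things in the scene. Friction and masses are not known exactly. Their poses are not given: they have to be found in the camera images.
- junction_box: Open grey junction box on a plywood board 150 (x) x 96 (y) x 6 mm fixed to the bench. Origin: centre of the board's underside, on the bench; z up, x along the long side. Grey walls 120 x 72 mm, ending 20 mm above the origin. In it a white frame carries two long ledges (y = +-26 mm) for the cover and the two orange hooks in the middle of the short sides.
- box_centre (a point): Centre of the board's upper face, 6 mm above the bench, axes as the box's; the closed cover's centre is straight above it. The white frame's height was set by screws and is NOT measured: its ledges stand 22 to 38 mm above the bench, differently each time, and do not yield. Find the height by feel.
- cover_centre (a point): Centre of the loose blue cover, 13 mm above its underside; z up, x along its long side; 60 to 110 g; starts flat on the bench, right side up. Plate 110 x 64 x 8 mm with a notch 20 mm wide, 6 mm deep in the middle of each short end for the hook stems (play 1 mm along x, 2 mm along y at each side); either way round fits.
- cover_rib (a point): Centre of the cover's grip rib, 4 mm above the cover's centre. The rib stands on the plate: 44 mm long (x), 18 mm thick (y), 18 mm tall. Set over the hooks, the cover first rests on their slopes, underside about 20 mm above the ledges. Once down, press no harder than 25 N in all (over 18 N on one of the two ledges cracks it).
- near_hook_foot (a point): Point on the board's upper face under the inner face of the hook at the box's -x end (50 mm from the box's centre). Hook: stem 16 mm wide (y); nose sticks 4 mm inward, long slope on top, flat below; underside of the nose 9.5 mm, hook top 26 mm above the ledges.
- far_hook_foot (a point): The same point for the mirrored hook at the +x end. Pressing the cover down both slopes needs a force rising to 8 to 15 N in all, which then falls to a few N as the plate slides 8 mm past the noses and to zero as they click; after 1.5 mm more the cover stops hard on the ledges.
- screwdriver_red: Red screwdriver lying on the bench, 29 x 196 x 26 mm. Loose bystander, origin at the centre of its underside; leave it alone.
- tape_measure: Yellow tape measure, 39 x 86 x 61 mm. Loose bystander, origin at the centre of its underside; leave it alone.
- stain_tin: Dark round tin, 78 mm wide, 77 mm tall. Loose bystander, origin at the centre of its underside; leave it alone.
- wax_pot: Round white and blue pot with a grey lid, 69 mm wide, 41 mm tall. Loose bystander, origin at the centre of its underside; leave it alone.
- cork_block: Brown cork block, 62 x 100 x 34 mm. Loose bystander, origin at the centre of its underside; leave it alone.
Mind the look-alikes: they are no part of the job. There is more than one size of the junction_box; the job needs the larger.

How it is judged (in metres and radians):
On the way:
1. the cover is brought over the box, above the hooks' catch, not yet clicked (horizontal distance between cover_centre and box_centre below 0.02 m and z of cover_centre in the frame of junction_box above 0.0545 m), for 0.1 s.
At the end, for the whole second after the job is handed in: The cover is under both noses: its centre within 6 mm (sideways) of the box's centre and 33 to 53 mm above the box's origin, level within 0.03 rad, its long axis within 0.1 rad of the box's, both hooks sprung back (force between cover and box below 3 N), and it is at rest (horizontal distance between cover_centre and box_centre below 0.006 m and z of cover_centre in the frame of junction_box between 0.033 and 0.053 m and angle between the x axis of cover_centre and the x axis of junction_box, either way round below 0.1 rad and angle between cover_centre's own z axis and vertical below 0.03 rad and contact force between cover and junction_box below 3 N and linear speed of cover below 0.02 m/s); the robot touches nothing.
It fails at once if the cover is pressed on one of the two ledges with more than 18 N (contact force between cover and ledge_left above 18 N or contact force between cover and ledge_right above 18 N).
It fails at once if the cover is jammed on the box with more than 80 N over all contacts (contact force between cover and junction_box above 80 N).
It fails at once if a bystander is moved by more than 30 mm (distance of any of screwdriver_red, tape_measure, stain_tin, wax_pot, cork_block from where it was at the start of the episode above 0.03 m).
It also fails if it takes over 64 s, if anything falls off the work surface, if the arm or the gripper's body presses on something with over 40 N, if the wrist force passes 120 N, or if a joint passes its speed limit or range.

### The arm

A 7-joint arm with a two-finger parallel gripper is mounted at the origin on a cart in front of the work surface, level with it; the furniture and walls round the work are solid. World frame = base frame: x ahead of the robot, y to its left, z up, the work surface at z = 0. Lengths are in mm, angles in rad, forces in N, time in s.
With the tool pointing down it reaches from about 375 to 925 mm from the base axis. Payload 3.1 kg.
Tool frame: the origin (TCP) lies at the very end of the fingers, on their centre line; the grasp point (between the pads) lies r.tcp_to_grasp behind it (r.tcp_to_grasp is the distance from the TCP to the grasp point, in mm); z points along the fingers, y is the line along which they close (so a half turn about z gives the same grasp; the last joint's range is limited). The gripper opens to 85 mm and grips with 20 to 120 N. Pads are 22 mm wide; open, the fingers measure 114 mm over their backs; the gripper's body (76 mm by 85 mm) begins 54 mm behind the grasp point. The pads swing forward as they close: fully open they stand 13 mm farther back than shut.
Start: joints at [-1.264, 0.383, 0.044, 1.598, -0.018, 1.161, -0.05], TCP at [255.971, 597.48, 231.269] pointing down, gripper open.
Joint ranges: [-2.61, 2.61], [-0.41, 2.15], [-1.48, 1.57], [0, 2.5], [-1.57, 4.71], [0.05, 1.97], [-2.85, 2.85]. Speed limits (rad/s): [2.79, 2.79, 3.14, 3.14, 3.14, 3.14, 3.14].

### API

Orientations are given as a rotation vector (axis times angle).
In Python, from rig import r gives the robot as it stands. The module is installed in compiled form; this text tells all that it offers.
- The arm moves only by the shell command python3 -m creep 'ROWS' [FORCE]. ROWS is JSON, a list that holds one entry, the list of rows, each a list of 5 numbers: the opening, from 0 (shut) to 1 (fully open), then the shift along the tool's x, y, z in mm, then the turn about the tool's z in rad. A call has 1 to 12 rows; each row is the pose to reach, as a shift and turn from the pose commanded when the call began, along the tool's axes at that moment; what a row does not reach only later rows make up. A row lasts 1/8 s, in which the tool goes at most 62.5 mm and 10.7 degrees, less where a joint would pass 70% of its speed; a pose out of reach is approached as far as the arm can. A call with a gripper value outside its range is refused whole. The fingers move at their own pace and stop on an object; FORCE is the grip in N (left out, the last holds). Time passes only in rows, so rows that repeat a pose let the fingers close. It gives the time, the measured TCP pose, the force, the opening and the grip force at its end, in the units of the state.
- r.read_state(): the state, without advancing time (a new reading comes with each control period).
- r.grab_frame(name): name is "scene" or "side" or "wrist"; returns a dict with "color" (400x640x3 uint8, blue, green, red), "z_map" (400x640 float32, mm along the optical axis (not along the pixel's ray), 0 where there is no reading), "camera_matrix" (3x3 intrinsics, pixels), "rvec" (rotation vector, rad) and "tvec" (3), from world to camera coordinates, as OpenCV has them; the wrist camera has in their place "tool_from_camera" (4x4, takes a point from camera to tool coordinates, whose origin is the TCP and whose axes are the flange's). Camera axes: x right, y down, z forward; pixel columns grow to the right and rows downward; lengths in mm; the calibration is good to about 2 mm. A picture is of the moment at which its call begins: read the wrist's pose just before it.
- r.finish_job(): hands the job in; it is judged then, once.
The state is a dict: "time_s": time; "joint_pos": joint angles; "dq": joint speeds; "tau": joint torques, N m; "eef_pos": TCP position; "tool_rot": TCP orientation; "contact_force": force on the tool from outside, world axes, zero at the start; "wrist_torque": the same for the moment, N m; "grip_width": finger opening in mm; "finger_force": force on a finger pad.
Only numpy, scipy, OpenCV 4.12 (cv2) and the standard library are available. Lean on these libraries where they do the work, as an engineer would, in place of code of your own. Each camera call takes 0.05 s, during which the arm holds its last target. There are 200 camera calls.

## Working session

There is one attempt and no reset: what is moved stays moved. The work goes in short steps, Python scripts to look and compute and a shell command to move; the robot and the scene stay as the last step left them, time stands still between calls to the robot, and variables do not carry over. Pictures are saved under pics/ and viewed, at most 10 in all, crops included, and the job is handed in when it is done.

```bash
mkdir -p pics; python3 - <<'E'
from rig import r
import cv2,numpy as np
s=r.read_state();print({k:np.round(v,3).tolist() for k,v in s.items()},r.tcp_to_grasp)
a=[]
for n in("scene","side"):
    f=r.grab_frame(n);np.savez("pics/"+n,**f);cv2.imwrite(f"pics/{n}.png",f["color"]);a.append(f["color"])
    R=cv2.Rodrigues(np.array(f["rvec"]))[0];print(n,-R.T@np.ravel(f["tvec"]))
E
```

```text
{'time_s': 0.0, 'joint_pos': [-1.264, 0.384, 0.044, 1.6, -0.018, 1.161, -0.05], 'dq': [0.003, 0.0, -0.001, 0.001, -0.001, 0.001, -0.0], 'tau': [-0.0, -43.344, 1.025, -24.952, 0.011, 0.011, 0.0], 'eef_pos': [255.642, 596.579, 229.853], 'tool_rot': [-0.631, -3.077, 0.004], 'contact_force': [0.872, 0.638, -0.66], 'wrist_torque': [0.02, -0.008, 0.003], 'finger_force': 0.0, 'grip_width': 85.145} 18.700000000000003
scene [ 158.85685744 -444.27848305  738.38881992]
side [ 544.62697817 1072.98821897  850.25676919]
```

View pics/scene.png

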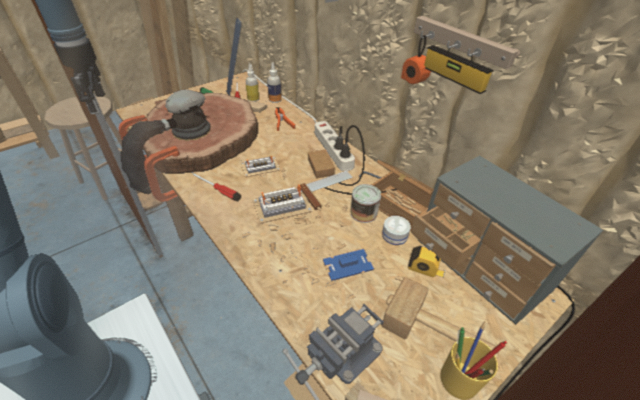

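View pics/side.png

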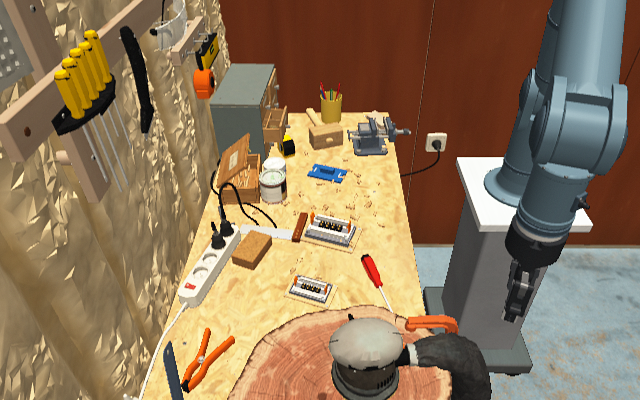

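The scene view shows the blue cover at about (348,264). There are two box candidates, at (284,203) and (260,164) in the scene view, or (330,231) and (311,289) in the side view. The first is larger (its sides are about 1.6 times longer), so it should be the one needed. I'll measure it and confirm with a crop.

```bash
cat > h.py <<'E'
import cv2,numpy as np
def world(f):
    K=f["camera_matrix"];R=cv2.Rodrigues(np.array(f["rvec"]))[0];t=np.ravel(f["tvec"])
    v,u=np.mgrid[:400,:640];d=f["z_map"]
    P=np.stack([(u-K[0,2])/K[0,0]*d,(v-K[1,2])/K[1,1]*d,d],-1)
    return (P-t)@R
def hsv(f): return cv2.cvtColor(f["color"],cv2.COLOR_BGR2HSV)
def plane(f,uv,z):
    K=f["camera_matrix"];R=cv2.Rodrigues(np.array(f["rvec"]))[0];t=np.ravel(f["tvec"])
    C=-R.T@t;D=np.c_[np.asarray(uv,float),np.ones(len(uv))]@np.linalg.inv(K).T@R
    return C+D*((z-C[2])/D[:,2])[:,None]
E
python3 - <<'E'
from h import *
ims=[]
for n,bx,cv in(("scene",(215,135,160,100),(300,235,90,60)),("side",(260,190,130,130),(290,150,80,45))):
    f=dict(np.load(f"pics/{n}.npz"));P=world(f);H=hsv(f)
    def reg(m,b):
        o=np.zeros((400,640),bool);x,y,w,h=b;o[y:y+h,x:x+w]=1;return m&o&(f["z_map"]>0)
    m=reg(cv2.inRange(H,(95,120,40),(125,255,255))>0,cv)
    Q=P[m];print(n,"cover",m.sum(),np.percentile(Q[:,2],[2,50,98]).round(),cv2.minAreaRect(Q[:,:2].astype(np.float32)))
    q=Q[Q[:,2]>16];print(" rib",cv2.minAreaRect(q[:,:2].astype(np.float32)))
    m=reg(cv2.inRange(H,(5,170,150),(18,255,255))>0,bx)
    N,L,S,C=cv2.connectedComponentsWithStats(m.astype(np.uint8))
    for i in range(1,N):
        if S[i,4]>3: print(" orange",C[i].round(1),S[i,4],np.median(P[L==i],0).round(1))
    m=reg((P[...,2]>14)&(P[...,2]<70),bx)
    N,L,S,C=cv2.connectedComponentsWithStats(m.astype(np.uint8))
    for i in range(1,N):
        if S[i,4]>150: print(" raised",C[i].round(1),S[i,4],[np.round(a,1) for a in cv2.minAreaRect(P[L==i][:,:2].astype(np.float32))],P[L==i][:,2].max())
    x,y,w,h=bx;ims.append(cv2.resize(f["color"][y:y+h,x:x+w],(int(w*560/h*.7),392),interpolation=cv2.INTER_CUBIC)[:, :400])
cv2.imwrite("pics/crop1.png",np.hstack([cv2.resize(i,(400,400*i.shape[0]//i.shape[1]))[:380] for i in ims]) if 0 else np.hstack([i[:, :399] for i in ims]))
E
```

```text
scene cover 587 [ 5.  8. 27.] ((565.40234375, -65.18265533447266), (61.91877746582031, 104.66461944580078), 69.92623901367188)
 rib ((567.89794921875, -65.71285247802734), (15.672432899475098, 42.02802276611328), 68.756103515625)
 raised [230.2 145.3] 755 [array([572.9, 523.4]), array([197.2,  81.4]), np.float64(9.8)] 62.92003075476374
 raised [330.5 155.9] 1137 [array([802.6, 313.4]), array([211.5, 133. ]), np.float64(69.8)] 69.58361681384109
 raised [369.2 143. ] 174 [array([927.4, 244.1]), array([65. , 11.5]), np.float64(85.7)] 68.78545536639375
 raised [227.9 191.1] 203 [array([450.9, 336.9]), array([23.5, 97.9]), np.float64(19.0)] 28.792649504925897
 raised [287.1 199.1] 955 [array([576. , 201.1]), array([104.4, 162. ]), np.float64(72.3)] 64.1750288490288
 raised [362.2 209.5] 368 [array([697.1,  33.2]), array([27.2, 70.4]), np.float64(24.5)] 69.81901177444695
side cover 406 [ 2.  7. 25.] ((565.7686157226562, -64.33585357666016), (70.11670684814453, 111.18529510498047), 68.84487915039062)
 rib ((565.774658203125, -64.406494140625), (23.3629150390625, 42.19892120361328), 63.531761169433594)
 orange [298.9 224.5] 116 [639.7 177.9  14.1]
 orange [311.9 216.9] 36 [601.9 188.6  50.2]
 orange [348.8 226. ] 26 [506.5 223.7  47.5]
 orange [269.5 236.8] 4 [708.9 244.   32.2]
 orange [295.1 280. ] 24 [634.9 382.9  26.7]
 orange [325.2 289.4] 16 [564.8 408.   23.2]
 raised [272.9 194.4] 251 [array([717.8,  68.6]), array([74.8, 33.9]), np.float64(10.4)] 56.00340443335658
 raised [330.  228.4] 857 [array([555.4, 206.3]), array([ 72.6, 120.5]), np.float64(70.1)] 64.5101575322116
 raised [264.1 242.3] 177 [array([717.9, 263.7]), array([28. , 67.5]), np.float64(6.0)] 36.47864054433163
 raised [371.2 269.2] 290 [array([454.9, 341.5]), array([26.9, 95.2]), np.float64(17.6)] 27.608330365874114
 raised [348.4 313.3] 930 [array([530.7, 492.1]), array([202.5,  39.7]), np.float64(2.2)] 61.587834022536015
```

View pics/crop1.png

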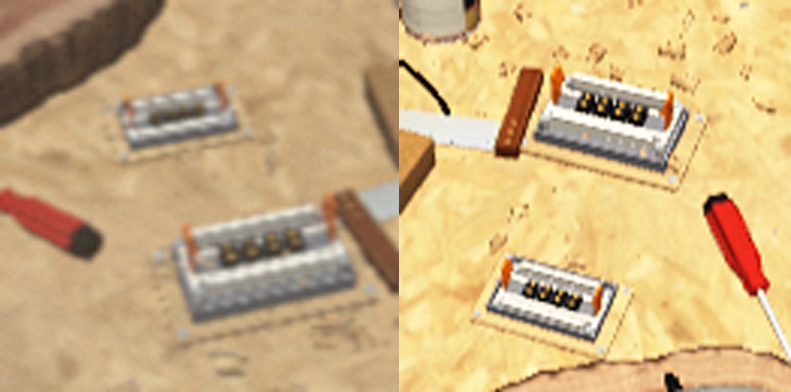

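The crop shows the larger box in the foreground of the scene view (hooks at crop (190,240) and (330,210)), and top right in the side view. Its measured walls are 72.6 x 120.5 mm, which match the description, so this is the box to use. Both box and cover have their long axis at about -20°. Next I'll work out the move to above the cover.

```bash
cat >> h.py <<'E'
from scipy.spatial.transform import Rotation as Ro
def rel(s,target,yaw):  # shift in tool axes to target, turn so tool y lies along yaw (deg, mod 180)
    R=Ro.from_rotvec(s["tool_rot"]).as_matrix()
    d=R.T@(np.array(target,float)-s["eef_pos"])
    y=np.degrees(np.arctan2(R[1,1],R[0,1]));e=(yaw-y+90)%180-90
    return d.round(1),round(-np.radians(e),3),round(y,1)
E
python3 -c "
from h import *;from rig import r
print(rel(r.read_state(),(566,-65,200),70))"
```

```text
(array([-545.8, -485.9,   31.2]), np.float64(-0.056), np.float64(66.8))
```

```bash
python3 -m creep '[[[1,-45,-40,0,0],[1,-91,-81,0,0],[1,-137,-122,0,0],[1,-182,-162,0,-0.02],[1,-228,-203,0,-0.04],[1,-273,-243,0,-0.056],[1,-319,-284,5,-0.056],[1,-364,-324,10,-0.056],[1,-410,-365,15,-0.056],[1,-455,-405,20,-0.056],[1,-500,-445,25,-0.056],[1,-546,-486,31,-0.056]]]' 40; python3 -m creep '[[[1,0,0,0,0],[1,0,0,0,0]]]'
python3 - <<'E'
from h import *;from rig import r
s=r.read_state();f=r.grab_frame("wrist");cv2.imwrite("pics/w1.png",f["color"])
np.savez("pics/w1",pos=s["eef_pos"],rot=s["tool_rot"],**f)
print(s["eef_pos"],s["tool_rot"],s["contact_force"],s["time_s"])
T=np.array(f["tool_from_camera"]);K=f["camera_matrix"];v,u=np.mgrid[:400,:640];d=f["z_map"]
P=np.stack([(u-K[0,2])/K[0,0]*d,(v-K[1,2])/K[1,1]*d,d],-1)@T[:3,:3].T+T[:3,3]
P=P@Ro.from_rotvec(s["tool_rot"]).as_matrix().T+s["eef_pos"]
m=(cv2.inRange(hsv(f),(95,120,40),(125,255,255))>0)&(d>0)
Q=P[m];print(m.sum(),np.percentile(Q[:,2],[2,50,98]),cv2.minAreaRect(Q[:,:2].astype(np.float32)))
q=Q[Q[:,2]>20].astype(np.float32);print(cv2.minAreaRect(q[:,:2]));print(rel(s,(566,-65,10),70))
E
```

```text
time_s: 1.6
eef_pos: [566.9, -65.5, 199.9]
tool_rot: [-0.544, -3.094, -0.001]
contact_force: [0.0, 0.6, 0.2]
grip_width: 85.7
finger_force: 0.0
time_s: 1.85
eef_pos: [565.9, -64.0, 199.6]
tool_rot: [-0.546, -3.092, -0.0]
contact_force: [0.4, 1.0, -0.3]
grip_width: 85.2
finger_force: 0.0
[565.89905782 -63.96123649 199.5755659 ] [-5.45776380e-01 -3.09207368e+00 -3.57436564e-04] [ 0.36409218  1.03658667 -0.26728085] 1.85
3875 [  6.25101558   7.88858301 108.55140609] ((553.6118774414062, -203.04779052734375), (358.98931884765625, 115.6884994506836), 84.16569519042969)Traceback (most recent call last):
  File "<stdin>", line 10, in <module>
cv2.error: OpenCV(4.12.0) /io/opencv/modules/imgproc/src/convhull.cpp:143: error: (-215:Assertion failed) total >= 0 && (depth == CV_32F || depth == CV_32S) in function 'convexHull'
```

View pics/w1.png

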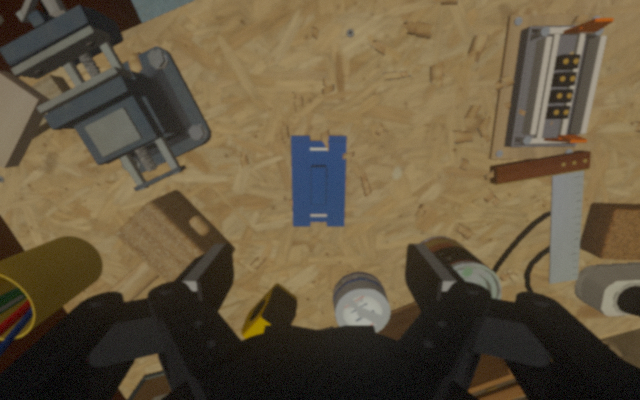

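The wrist view shows the cover at (319,181), with its long side vertical in the image, and the large box at (555,85). I'll measure both here.

```bash
cat >> h.py <<'E'
def wcam(f,pos,rot):
    T=np.array(f["tool_from_camera"]);K=f["camera_matrix"];v,u=np.mgrid[:400,:640];d=f["z_map"]
    P=np.stack([(u-K[0,2])/K[0,0]*d,(v-K[1,2])/K[1,1]*d,d],-1)@T[:3,:3].T+T[:3,3]
    return P@Ro.from_rotvec(rot).as_matrix().T+pos
def comps(P,m,amin):
    N,L,S,C=cv2.connectedComponentsWithStats(m.astype(np.uint8))
    for i in range(1,N):
        if S[i,4]>amin:
            Q=P[L==i];c=cv2.minAreaRect(Q[:,:2].astype(np.float32))
            print(C[i].round(),S[i,4],"med",np.median(Q,0).round(1),"rect",[np.round(a,1).tolist() for a in c],"z",np.percentile(Q[:,2],[5,50,95]).round(1))
E
python3 - <<'E'
from h import *
from rig import r
f=dict(np.load("pics/w1.npz"));P=wcam(f,f["pos"],f["rot"]);H=hsv(f);ok=f["z_map"]>0
reg=np.zeros((400,640),bool);reg[120:240,280:360]=1
b=(cv2.inRange(H,(95,120,40),(125,255,255))>0)&ok&reg
comps(P,b,30);comps(P,b&(P[...,2]>18),30)
reg[:]=0;reg[0:175,480:625]=1
print("orange");comps(P,(cv2.inRange(H,(5,170,120),(18,255,255))>0)&ok&reg,8)
print("raised");comps(P,(P[...,2]>14)&(P[...,2]<80)&ok&reg,100)
print("board");comps(P,(P[...,2]>4)&(P[...,2]<80)&ok&reg,300)
print(rel(r.read_state(),(566,-65,10),70))
E
```

```text
[318. 180.] 3734 med [564.3 -64.7   7.8] rect [[567.5, -65.2], [59.7, 105.1], 70.1] z [ 6.6  7.8 25.9]
[319. 185.] 599 med [567.8 -64.9  25.5] rect [[568.3, -64.6], [18.2, 43.2], 69.6] z [24.1 25.5 26.7]
orange
[604.  20.] 63 med [507.1 219.6  62. ] rect [[507.1, 219.5], [14.8, 2.9], 72.5] z [60.6 62.  63.1]
[577. 140.] 62 med [603.  186.5  61.6] rect [[603.0, 185.4], [16.2, 3.6], 75.3] z [57.8 61.6 63.1]
raised
[559.  83.] 7760 med [549.7 198.8  29.9] rect [[555.2, 202.7], [73.3, 120.5], 71.5] z [18.  29.9 52.2]
[549. 165.] 1398 med [636.9 191.8  15.9] rect [[637.9, 182.5], [106.1, 21.7], 80.2] z [14.7 15.9 17.1]
board
[548.  92.] 15186 med [555.5 193.6  17. ] rect [[564.9, 200.6], [113.7, 173.4], 73.8] z [ 5.2 17.  37. ]
(array([ -1.2,  -2.3, 189.7]), np.float64(0.002), np.float64(70.1))
```

```bash
python3 -m creep '[[[1,-1.7,-0.5,60,0],[1,-1.7,-0.5,120,0],[1,-1.7,-0.5,170,0],[1,-1.7,-0.5,188,0],[1,-1.7,-0.5,188,0],[1,-1.7,-0.5,188,0]]]' 40; python3 -m creep '[[[0.6,0,0,0,0],[0.4,0,0,0,0],[0,0,0,0,0],[0,0,0,0,0],[0,0,0,0,0],[0,0,0,0,0],[0,0,0,0,0]]]' 60
```

```text
time_s: 2.65
eef_pos: [570.2, -65.0, 14.5]
tool_rot: [0.543, 3.09, 0.002]
contact_force: [-0.2, -0.8, 0.4]
grip_width: 85.4
finger_force: 0.0
time_s: 3.52
eef_pos: [568.4, -65.3, 12.8]
tool_rot: [0.545, 3.093, 0.0]
contact_force: [-0.5, 0.7, 5.8]
grip_width: 16.5
finger_force: 62.4
```

```bash
python3 -m creep '[[[0,0,0,-10,0],[0,0,0,-40,0],[0,0,0,-100,0],[0,0,0,-130,0],[0,0,0,-130,0],[0,0,0,-130,0]]]'
python3 - <<'E'
from h import *;from rig import r
s=r.read_state();f=r.grab_frame("side");P=world(f)
b=(cv2.inRange(hsv(f),(95,120,40),(125,255,255))>0)&(f["z_map"]>0)
comps(P,b,60)
print(s["contact_force"].round(1),s["grip_width"],s["eef_pos"].round(1),rel(s,(554.8,203.1,142),70.3))
E
```

```text
time_s: 4.28
eef_pos: [566.4, -65.0, 140.8]
tool_rot: [-0.544, -3.091, 0.0]
contact_force: [-0.7, 0.2, -0.9]
grip_width: 16.2
finger_force: 61.7
[327. 139.] 396 med [557.7 -53.7 134. ] rect [[565.9, -118.0], [209.1, 119.5], 89.4] z [131.  134.  151.4]
[-0.7  0.2 -0.9] 16.201770771089592 [566.4 -65.  140.8] (array([102.5, 248. ,  -1.1]), np.float64(-0.005), np.float64(70.0))
```

```bash
python3 -m creep '[[[0,25,35,-10,0],[0,50,70,-20,0],[0,75,105,-30,0],[0,90,130,-40,0],[0,90,130,-40,0],[0,90,130,-40,0]]]'
python3 - <<'E'
from h import *;from rig import r
s=r.read_state();f=r.grab_frame("wrist");cv2.imwrite("pics/w2.png",f["color"])
np.savez("pics/w2",pos=s["eef_pos"],rot=s["tool_rot"],**f)
P=wcam(f,s["eef_pos"],s["tool_rot"]);H=hsv(f);ok=(f["z_map"]>0)&(np.hypot(P[...,0]-555,P[...,1]-203)<95)
print("orange");comps(P,(cv2.inRange(H,(3,150,100),(18,255,255))>0)&ok,20)
print("raised");comps(P,(P[...,2]>14)&(P[...,2]<80)&ok,300)
print("ledge?");comps(P,(P[...,2]>26)&(P[...,2]<48)&ok,300)
b=(cv2.inRange(H,(95,120,40),(125,255,255))>0)&(f["z_map"]>0);comps(P,b,300)
print(s["eef_pos"])
E
```

```text
time_s: 5.08
eef_pos: [526.8, 86.3, 180.7]
tool_rot: [-0.546, -3.092, 0.004]
contact_force: [0.6, -0.5, -2.3]
grip_width: 16.2
finger_force: 61.6
orange
[452. 126.] 85 med [507.8 218.3  61.4] rect [[508.4, 219.0], [14.6, 4.4], 70.0] z [56.1 61.4 63. ]
[440. 231.] 226 med [601.8 186.9  55.8] rect [[616.2, 192.8], [45.9, 14.6], 28.6] z [15.2 55.8 62.7]
raised
[434. 184.] 6921 med [561.6 199.6  28.1] rect [[574.5, 204.7], [102.3, 154.4], 70.0] z [15.4 28.1 50.1]
ledge?
[436. 174.] 4256 med [553.1 203.4  33. ] rect [[555.7, 203.5], [61.0, 112.6], 71.2] z [26.5 33.  36.8]
[319. 210.] 12811 med [505.9  91.  175.9] rect [[519.6, 89.1], [62.3, 93.4], 70.0] z [174.8 175.9 194.1]
[320. 317.] 559 med [569.8  74.2 175.5] rect [[598.4, 61.6], [29.7, 171.9], 71.7] z [174.5 175.5 228.3]
[526.79690101  86.29516887 180.71282892]
```

View pics/w2.png

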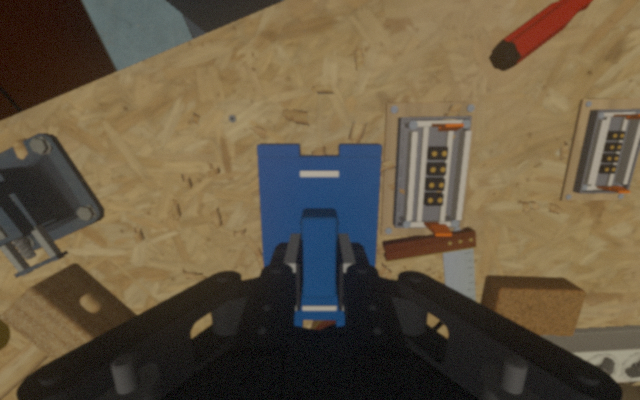

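The wrist view shows the cover held squarely (plate columns 258–382, front notch at (317,150)) and the big box at (435,175), with hooks at (452,126) and (440,231). I'll compute the cover and box offsets within this one view.

```bash
python3 - <<'E'
from h import *;from rig import r
f=dict(np.load("pics/w2.npz"));P=wcam(f,np.zeros(3),np.zeros(3));H=hsv(f)
W=wcam(f,f["pos"],f["rot"]);ok=(f["z_map"]>0)
b=(cv2.inRange(H,(95,120,40),(125,255,255))>0)&ok&(abs(W[...,2]-176)<3)
Q=P[b];g=[]
print("plate x max",np.percentile(Q[:,0],[98,99.5,100]).round(1))
for x in range(15,50,8):
    q=Q[abs(Q[:,0]-x)<4];print(x,q[:,1].min().round(1),q[:,1].max().round(1),end="; ")
rib=ok&(cv2.inRange(H,(95,120,30),(125,255,255))>0)&(abs(W[...,2]-194)<3)
q=P[rib];print("\nrib x",q[:,0].min(),q[:,0].max(),"y",q[:,1].min(),q[:,1].max())
n=(cv2.inRange(H,(0,0,180),(180,40,255))>0)&b
near=(np.hypot(W[...,0]-555,W[...,1]-203)<75)&ok
o=(cv2.inRange(H,(3,130,90),(18,255,255))>0)&near&(W[...,2]>58)
N,L,S,C=cv2.connectedComponentsWithStats(o.astype(np.uint8));c=[]
for i in range(1,N):
    if S[i,4]>15:
        q=P[L==i];m=(q.min(0)+q.max(0))/2;c.append(m);print("hook",m.round(1),q.min(0).round(1),q.max(0).round(1),S[i,4])
# white ledges, lines
w=near&(cv2.inRange(H,(0,0,150),(180,50,255))>0)&(W[...,2]>31)&(W[...,2]<42)
N,L,S,C=cv2.connectedComponentsWithStats(w.astype(np.uint8))
for i in range(1,N):
    if S[i,4]>150:
        q=P[L==i];print("ledge",[np.round(a,1).tolist() for a in cv2.minAreaRect(q[:,:2].astype(np.float32))],np.median(W[L==i][:,2]))
d=c[0]-c[1];print("hook mid",((c[0]+c[1])/2).round(1),"dir deg",np.degrees(np.arctan2(d[1],d[0])),np.hypot(d[0],d[1]))
E
```

```text
plate x max [52.8 53.8 54.4]
15 -30.7 31.3; 23 -30.7 31.3; 31 -30.8 31.3; 39 -30.9 31.3; 47 -30.7 31.4; 
rib x -21.283410670777627 22.331623704118655 y -21.177085465014898 22.325881582507265
hook [ 63.4 118.6 119.4] [ 62.1 111.3 116.8] [ 64.7 126.  122. ] 71
hook [-37.2 121.2 119.5] [-39.8 113.1 116.7] [-34.7 129.4 122.2] 90
ledge [[13.2, 146.1], [5.7, 90.0], 88.8] 36.11896025660192
ledge [[12.1, 94.0], [5.2, 90.1], 88.9] 36.09875850850244
hook mid [ 13.1 119.9 119.4] dir deg -1.4766585277041495 100.68490019763168
```

```bash
python3 -m creep '[[[0,6,50,0,-0.022],[0,13,100,0,-0.022],[0,13,119.7,0,-0.022],[0,13,119.7,50,-0.022],[0,13,119.7,90,-0.022],[0,13,119.7,90,-0.022],[0,13,119.7,90,-0.022],[0,13,119.7,90,-0.022]]]'
python3 - <<'E'
from h import *;from rig import r
s=r.read_state();print({k:np.round(s[k],2).tolist() for k in("eef_pos","contact_force","wrist_torque")})
for n in("side","scene"):
    f=r.grab_frame(n);np.savez("pics/o_"+n,**f);P=world(f);H=hsv(f);near=(np.hypot(P[...,0]-555,P[...,1]-203)<80)&(f["z_map"]>0)
    print(n);comps(P,(cv2.inRange(H,(95,120,40),(125,255,255))>0)&near&(P[...,2]<110),60)
    comps(P,(cv2.inRange(H,(3,150,100),(18,255,255))>0)&near&(P[...,2]>30),5)
    b=(cv2.inRange(H,(95,120,40),(125,255,255))>0)&near
    v,u=np.where(b);u0,v0=int(u.mean()),int(v.mean());c=f["color"][v0-45:v0+45,u0-60:u0+60]
    cv2.imwrite(f"pics/o_{n}.png",cv2.resize(c,(400,300),interpolation=cv2.INTER_CUBIC))
cv2.imwrite("pics/o.png",np.hstack([cv2.imread(f"pics/o_{n}.png") for n in("side","scene")]))
E
```

```text
time_s: 6.12
eef_pos: [558.5, 204.5, 94.6]
tool_rot: [0.512, 3.096, 0.004]
contact_force: [0.3, 0.4, -0.2]
grip_width: 16.1
finger_force: 61.6
{'eef_pos': [558.54, 204.55, 94.63], 'contact_force': [0.33, 0.43, -0.21], 'wrist_torque': [-0.05, -0.02, -0.04]}
side
[329. 212.] 608 med [549.6 215.8  88.2] rect [[558.6, 206.1], [67.2, 111.1], 72.1] z [ 85.3  88.2 103.7]
[311. 219.] 20 med [604.4 194.1  46.8] rect [[602.6, 204.8], [8.1, 45.4], 3.7] z [31.7 46.8 82.4]
[349. 226.] 29 med [506.4 223.6  49.6] rect [[507.6, 222.7], [16.5, 4.5], 71.3] z [32.5 49.6 61.1]
scene
[280. 183.] 353 med [543.2 195.3  89.5] rect [[555.3, 204.3], [60.6, 104.4], 70.4] z [ 87.8  89.5 105.5]
[299. 190.] 6 med [599.1 181.3  52.9] rect [[599.4, 183.8], [3.2, 8.8], 4.1] z [49.1 52.9 57. ]
```

View pics/o.png

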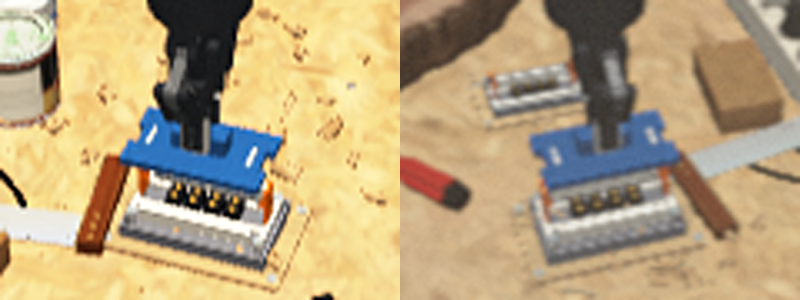

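The pictures show the cover above the box between the hooks, with both notches facing them. The pose readings wander a little, so I'll re-check before going down.

```bash
python3 -m creep '[[[0,0,0,0,0],[0,0,0,0,0]]]' 80; python3 - <<'E'
from h import *;from rig import r
for n in("side","side"):
    s=r.read_state();print(s["eef_pos"].round(1),s["contact_force"].round(1));r.grab_frame(n)
f=dict(np.load("pics/o_side.npz"));P=world(f)
E
```

```text
time_s: 6.48
eef_pos: [556.6, 204.8, 92.7]
tool_rot: [0.511, 3.099, 0.001]
contact_force: [0.2, 0.0, -1.4]
grip_width: 15.3
finger_force: 83.5
[556.6 204.8  92.7] [ 0.2  0.  -1.4]
[556.5 204.7  92.6] [ 1.  -0.2 -1.2]
```

```bash
python3 - <<'E'
from h import *;from rig import r
s=r.read_state();f=r.grab_frame("wrist");P=wcam(f,np.zeros(3),np.zeros(3));W=wcam(f,s["eef_pos"],s["tool_rot"]);H=hsv(f);ok=f["z_map"]>0
c=f["color"][70:270,200:440];cv2.imwrite("pics/w3.png",cv2.resize(c,(720,600),interpolation=cv2.INTER_CUBIC))
o=(cv2.inRange(H,(3,130,60),(18,255,255))>0)&ok&(P[...,0]>30);comps(P,o,8)
b=(cv2.inRange(H,(95,120,40),(125,255,255))>0)&ok&(abs(P[...,2]-5)<4)
Q=P[b]
for x in range(15,56,4):
    q=Q[abs(Q[:,0]-x)<2];print(x,np.percentile(q[:,1],[0,100]).round(1),"gap",[ (a.round(1),bb.round(1)) for a,bb in [(lambda y:(y[np.argmax(np.diff(y))],y[np.argmax(np.diff(y))+1]))(np.sort(q[:,1]))]])
w=ok&(cv2.inRange(H,(0,0,120),(180,60,255))>0)&(W[...,2]>31)&(W[...,2]<42)&(P[...,0]>20)&(P[...,0]<75)&(abs(P[...,1])<45);comps(P,w,30)
g=ok&(W[...,2]>14)&(W[...,2]<70)&(abs(P[...,1])<60)&(P[...,0]>40)&(P[...,0]<75);comps(P,g,100)
E
```

```text
[153.   3.] 39 med [ 148.3 -118.1   92.3] rect [[148.2, -118.0], [3.9, 10.3], 1.7] z [91.2 92.3 93.2]
[165.   2.] 13 med [ 148.5 -109.9   92.5] rect [[148.8, -110.2], [2.7, 3.2], 4.2] z [91.8 92.5 93. ]
[448.  22.] 2840 med [130.5  82.9  68.5] rect [[136.3, 89.8], [60.3, 30.6], 54.2] z [66.3 68.5 78.1]
[87. 11.] 63 med [ 143.  -167.4   92.5] rect [[142.8, -167.3], [8.4, 10.0], 4.5] z [91.5 92.5 93.7]
[568.  51.] 16 med [117.8 185.1  92.6] rect [[117.0, 185.5], [3.6, 4.8], 83.7] z [92.  92.6 94.2]
[532.  76.] 10 med [100.  161.9  92.7] rect [[99.8, 161.8], [2.2, 3.1], 63.6] z [92.5 92.7 94. ]
[168.  92.] 10 med [  87.3 -113.3   86.4] rect [[87.6, -112.9], [4.4, 1.3], 87.1] z [85.5 86.4 87.6]
[130. 119.] 39 med [  68.  -142.1   81.8] rect [[67.6, -142.7], [3.0, 10.5], 13.2] z [80.5 81.8 84.2]
[141. 121.] 15 med [  66.6 -134.3   82.1] rect [[66.2, -134.5], [2.9, 2.2], 89.9] z [80.6 82.1 83.2]
[122. 127.] 13 med [  62.2 -148.9   81.9] rect [[62.2, -149.2], [3.4, 2.9], 36.2] z [80.7 81.9 83.4]
[133. 132.] 14 med [  58.5 -141.2   81.5] rect [[58.6, -140.7], [2.2, 4.1], 10.8] z [80.8 81.5 8
[... 341 characters left out ...]
np.float64(0.2), np.float64(0.7))]
27 [-30.7  31.1] gap [(np.float64(-0.3), np.float64(0.2))]
31 [-30.5  31.1] gap [(np.float64(0.2), np.float64(0.7))]
35 [-30.8  31.3] gap [(np.float64(-0.8), np.float64(-0.3))]
39 [-30.6  31.1] gap [(np.float64(-9.7), np.float64(-7.1))]
43 [-30.6  30.9] gap [(np.float64(-0.3), np.float64(0.2))]
47 [-30.7  30.9] gap [(np.float64(-0.3), np.float64(0.2))]
51 [-30.7  30.9] gap [(np.float64(-10.5), np.float64(10.8))]
55 [-30.9  30.8] gap [(np.float64(-10.9), np.float64(10.9))]
[317. 133.] 475 med [58.2 -1.3 72.9] rect [[55.7, -0.9], [8.6, 71.6], 0.3] z [71.8 72.9 74.3]
[318. 143.] 927 med [52.9  0.2 63.5] rect [[49.8, -1.0], [12.6, 59.9], 0.6] z [29.9 63.5 65.6]
```

View pics/w3.png

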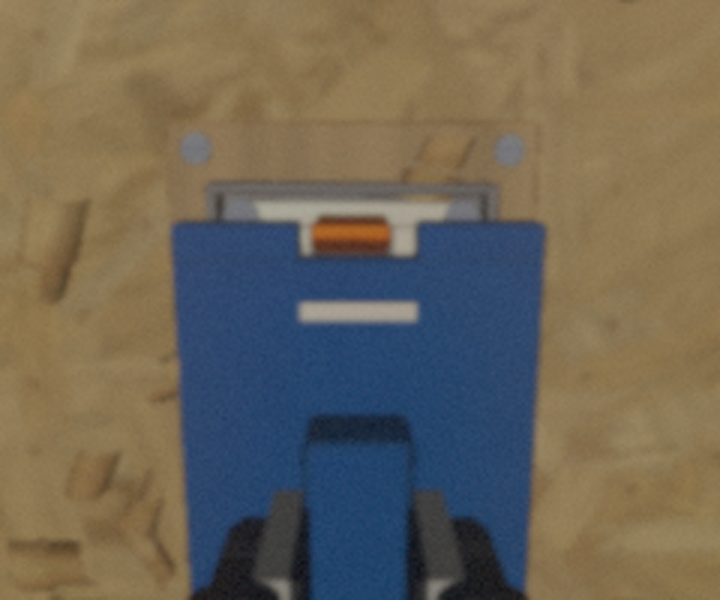

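```bash
python3 - <<'E'
from h import *;from rig import r
s=r.read_state();R=Ro.from_rotvec(s["tool_rot"]).as_matrix();print(s["tool_rot"],s["eef_pos"],s["joint_pos"].round(3));print(R.round(3))
f=r.grab_frame("wrist");P=wcam(f,np.zeros(3),np.zeros(3));W=wcam(f,s["eef_pos"],s["tool_rot"])
for uv in((317,133),(317,148),(317,170),(317,120),(317,100)):print(uv,P[uv[1],uv[0]].round(1),W[uv[1],uv[0]].round(1))
p=P[148:149,300:335][0];print(p[::4].round(1).tolist())
print("column",[(v,P[v,317].round(1).tolist()) for v in range(126,160,2)])
E
```

```text
[-5.10708982e-01 -3.09979218e+00 -7.79706316e-05] [556.38545291 204.6176972   92.33105941] [-0.736  0.457  0.384  1.861 -0.219  0.865  1.   ]
[[-0.947  0.321 -0.   ]
 [ 0.321  0.947  0.   ]
 [ 0.     0.    -1.   ]]
(317, 133) [58.2 -1.3 72.1] [500.8 222.1  20.2]
(317, 148) [50.9 -1.  29.7] [507.9 220.   62.6]
(317, 170) [41.4 -0.8  6.5] [516.9 217.1  85.8]
(317, 120) [67.5 -1.4 85.8] [492.  225.    6.5]
(317, 100) [82.5 -1.4 92.3] [477.8 229.7   0. ]
[[52.7, -9.6, 7.2], [50.9, -8.7, 29.1], [50.8, -6.3, 30.0], [50.9, -3.9, 29.2], [50.9, -1.6, 29.8], [50.9, 0.8, 29.1], [50.8, 3.2, 30.8], [50.8, 5.5, 30.6], [48.0, 9.5, 65.3]]
column [(126, [63.1, -1.4, 85.0]), (128, [61.6, -1.4, 87.2]), (130, [60.0, -1.4, 87.4]), (132, [58.9, -1.3, 73.8]), (134, [57.5, -1.3, 73.6]), (136, [55.6, -1.4, 83.5]), (138, [55.1, -1.2, 63.6]), (140, [53.7, -1.2, 64.1]), (142, [53.0, -1.2, 52.9]), (144, [53.0, -1.0, 32.9]), (146, [52.0, -1.0, 29.7]), (148, [50.9, -1.0, 29.7]), (150, [49.5, -1.0, 31.3]), (152, [47.6, -1.1, 39.6]), (154, [41.8, -1.4, 84.4]), (156, [48.7, -0.8, 5.7]), (158, [47.6, -0.8, 6.3])]
```

The enlarged view shows the near hook in the notch, about 1.2 mm to the left of its centre. The fit along x is within 0.5 mm. I'll correct y by -1.2 mm and go down to just above the slopes.

```bash
python3 -m creep '[[[0,0,-1.2,0,0],[0,0,-1.2,8,0],[0,0,-1.2,16,0],[0,0,-1.2,18,0],[0,0,-1.2,18,0],[0,0,-1.2,18,0]]]'; python3 -m creep '[[[0,0,0,2,0],[0,0,0,3,0],[0,0,0,3,0]]]';python3 -m creep '[[[0,0,0,1,0],[0,0,0,2,0],[0,0,0,2,0]]]'
```

```text
time_s: 7.42
eef_pos: [556.2, 203.5, 74.4]
tool_rot: [0.511, 3.1, 0.0]
contact_force: [-0.4, -0.1, -0.6]
grip_width: 15.6
finger_force: 83.7
time_s: 7.8
eef_pos: [556.0, 203.4, 71.2]
tool_rot: [-0.511, -3.1, 0.0]
contact_force: [0.0, -0.3, -1.4]
grip_width: 15.4
finger_force: 83.7
time_s: 8.18
eef_pos: [556.1, 203.4, 69.2]
tool_rot: [0.511, 3.1, -0.0]
contact_force: [-1.0, 1.2, -0.3]
grip_width: 15.5
finger_force: 83.7
```

```bash
python3 -m creep '[[[0,0,0,1,0],[0,0,0,2,0],[0,0,0,2,0]]]';python3 -m creep '[[[0,0,0,1,0],[0,0,0,2,0],[0,0,0,2,0]]]'
```

```text
time_s: 8.55
eef_pos: [556.1, 203.5, 67.3]
tool_rot: [0.511, 3.1, 0.0]
contact_force: [0.2, -0.3, 0.6]
grip_width: 15.9
finger_force: 83.8
time_s: 8.93
eef_pos: [556.2, 203.6, 65.4]
tool_rot: [0.511, 3.1, 0.001]
contact_force: [-0.7, 0.4, 1.2]
grip_width: 15.8
finger_force: 84.0
```

```bash
python3 -m creep '[[[0,0,0,1,0],[0,0,0,2,0],[0,0,0,2,0]]]';python3 -m creep '[[[0,0,0,1,0],[0,0,0,2,0],[0,0,0,2,0]]]'
```

```text
time_s: 9.3
eef_pos: [556.4, 203.8, 63.6]
tool_rot: [0.511, 3.099, 0.001]
contact_force: [-1.2, 0.3, 4.1]
grip_width: 15.7
finger_force: 84.4
time_s: 9.68
eef_pos: [556.5, 203.8, 62.0]
tool_rot: [0.511, 3.099, 0.001]
contact_force: [-1.4, 0.1, 5.8]
grip_width: 15.9
finger_force: 84.7
```

```bash
python3 -m creep '[[[0,0,0,1,0],[0,0,0,2,0],[0,0,0,2,0]]]';python3 -m creep '[[[0,0,0,1,0],[0,0,0,2,0],[0,0,0,2,0]]]'
```

```text
time_s: 10.05
eef_pos: [556.8, 203.9, 60.8]
tool_rot: [0.511, 3.099, 0.002]
contact_force: [-1.9, 0.0, 10.7]
grip_width: 15.6
finger_force: 85.2
time_s: 10.42
eef_pos: [556.3, 203.9, 57.4]
tool_rot: [0.511, 3.099, 0.001]
contact_force: [0.3, 0.7, 3.2]
grip_width: 15.5
finger_force: 84.2
```

```bash
python3 -m creep '[[[0,0,0,1,0],[0,0,0,1,0],[0,0,0,1,0]]]'
```

```text
time_s: 10.8
eef_pos: [556.1, 203.7, 56.1]
tool_rot: [0.511, 3.1, 0.0]
contact_force: [-0.5, 1.2, 2.3]
grip_width: 15.3
finger_force: 84.1
```

The peak (about 11 N) is past and the plate is now sliding past the noses. I expect to reach the ledges near TCP z = 49.

```bash
python3 -m creep '[[[0,0,0,1,0],[0,0,0,2,0],[0,0,0,2,0]]]';python3 -m creep '[[[0,0,0,1,0],[0,0,0,1.5,0],[0,0,0,1.5,0]]]'
```

```text
time_s: 11.18
eef_pos: [556.0, 203.2, 54.1]
tool_rot: [-0.511, -3.1, 0.001]
contact_force: [-0.4, 0.8, 2.7]
grip_width: 15.6
finger_force: 84.2
time_s: 11.55
eef_pos: [555.9, 203.1, 52.6]
tool_rot: [-0.511, -3.1, 0.001]
contact_force: [0.8, 1.3, 2.2]
grip_width: 15.6
finger_force: 84.2
```

```bash
python3 -m creep '[[[0,0,0,0.5,0],[0,0,0,1,0],[0,0,0,1,0]]]'
```

```text
time_s: 11.92
eef_pos: [554.7, 202.7, 50.6]
tool_rot: [-0.511, -3.097, 0.003]
contact_force: [0.2, -0.8, -1.0]
grip_width: 15.7
finger_force: 83.7
```

```bash
python3 -m creep '[[[0,0,0,0.5,0],[0,0,0,0.5,0],[0,0,0,0.5,0]]]'
```

```text
time_s: 12.3
eef_pos: [555.5, 203.4, 51.0]
tool_rot: [-0.511, -3.099, 0.001]
contact_force: [-0.6, -0.1, -2.9]
grip_width: 15.7
finger_force: 83.5
```

The force dropped to nothing, which fits the click. I'll feel for the ledges in half-millimetre steps.

```bash
python3 -m creep '[[[0,0,0,0.5,0],[0,0,0,0.5,0],[0,0,0,0.5,0]]]'
```

```text
time_s: 12.68
eef_pos: [556.2, 203.5, 50.9]
tool_rot: [0.511, 3.1, 0.0]
contact_force: [0.1, 0.0, 0.3]
grip_width: 15.1
finger_force: 83.7
```

```bash
python3 -m creep '[[[0,0,0,0.5,0],[0,0,0,0.5,0],[0,0,0,0.5,0]]]'
```

```text
time_s: 13.05
eef_pos: [556.0, 203.4, 50.3]
tool_rot: [-0.511, -3.1, 0.0]
contact_force: [-0.0, -0.6, -1.0]
grip_width: 15.5
finger_force: 83.7
```

```bash
python3 -m creep '[[[0,0,0,0.5,0],[0,0,0,0.5,0],[0,0,0,0.5,0]]]'
```

```text
time_s: 13.42
eef_pos: [556.0, 203.4, 49.7]
tool_rot: [-0.511, -3.1, 0.0]
contact_force: [-0.2, 0.5, -1.3]
grip_width: 15.4
finger_force: 83.7
```

```bash
python3 -m creep '[[[0,0,0,0.5,0],[0,0,0,0.5,0],[0,0,0,0.5,0]]]'
```

```text
time_s: 13.8
eef_pos: [556.1, 203.4, 49.4]
tool_rot: [0.511, 3.1, 0.0]
contact_force: [-0.6, -0.5, 0.9]
grip_width: 15.6
finger_force: 83.9
```

```bash
python3 -m creep '[[[0,0,0,0.5,0],[0,0,0,0.5,0],[0,0,0,0.5,0]]]'
```

```text
time_s: 14.18
eef_pos: [556.1, 203.4, 49.4]
tool_rot: [-0.511, -3.1, -0.0]
contact_force: [-2.4, -0.9, 4.4]
grip_width: 15.8
finger_force: 84.5
```

```bash
python3 -m creep '[[[0,0,0,0.5,0],[0,0,0,0.5,0],[0,0,0,0.5,0]]]'
```

```text
time_s: 14.55
eef_pos: [556.1, 203.4, 49.4]
tool_rot: [-0.511, -3.099, -0.001]
contact_force: [-3.8, -0.7, 8.3]
grip_width: 15.6
finger_force: 84.9
```

Hard stop: z holds at 49.4 while the force climbs, so the cover is home. I'll relax the push, release, and back off.

```bash
python3 -m creep '[[[0,0,0,-1.2,0],[0,0,0,-1.2,0],[0.3,0,0,-1.2,0],[0.6,0,0,-1.2,0],[0.6,0,0,-1.2,0],[0.6,0,0,-1.2,0],[0.6,0,0,-1.2,0]]]' 20; python3 -m creep '[[[0.6,0,0,-5,0],[0.6,0,0,-30,0],[0.6,0,0,-80,0],[0.8,0,0,-120,0],[1,0,-40,-120,0],[1,0,-80,-120,0],[1,0,-80,-120,0],[1,0,-80,-120,0]]]'
python3 - <<'E'
from h import *;from rig import r
ims=[]
for n in("side","scene"):
    f=r.grab_frame(n);P=world(f);H=hsv(f);near=(np.hypot(P[...,0]-555,P[...,1]-203)<80)&(f["z_map"]>0)
    m=(cv2.inRange(H,(95,120,40),(125,255,255))>0)&near;print(n);comps(P,m,60)
    q=P[m];q=q[q[:,2]<np.median(q[:,2])+5];A=np.c_[q[:,:2]-q[:,:2].mean(0),np.ones(len(q))];print("tilt",np.linalg.lstsq(A,q[:,2],rcond=None)[0].round(3))
    v,u=np.where(m);u0,v0=int(u.mean()),int(v.mean());ims.append(cv2.resize(f["color"][v0-45:v0+45,u0-60:u0+60],(400,300),interpolation=cv2.INTER_CUBIC))
cv2.imwrite("pics/end.png",np.hstack(ims))
E
```

```text
time_s: 15.42
eef_pos: [556.1, 203.4, 49.4]
tool_rot: [-0.511, -3.1, 0.0]
contact_force: [-0.0, -0.1, -0.8]
grip_width: 51.3
finger_force: 0.0
time_s: 16.42
eef_pos: [530.6, 128.3, 169.9]
tool_rot: [0.511, 3.099, 0.002]
contact_force: [0.8, 0.6, 0.4]
grip_width: 85.4
finger_force: 0.0
side
[329. 224.] 649 med [557.2 212.5  43.3] rect [[555.0, 205.3], [67.9, 108.8], 71.0] z [40.2 43.3 60.5]
tilt [-3.0000e-03 -2.0000e-03  4.2744e+01]
scene
[281. 196.] 344 med [547.4 194.6  44.7] rect [[553.1, 200.2], [61.7, 100.5], 67.6] z [42.1 44.7 62.8]
tilt [-3.0000e-03 -1.0000e-03  4.4249e+01]
```

View pics/end.png

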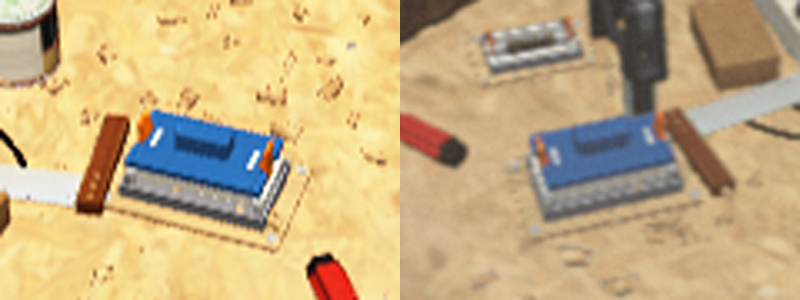

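The cover lies level (tilt about 0.003 rad). Its plate top is at about 44 mm, matching ledges at about 36 mm plus the 8 mm plate, and both orange hooks stand above it. The gripper is clear, so I'm handing the job in.

```bash
python3 -c "
from rig import r
print(r.finish_job())"
```

```text
the job is handed in; nothing more can be done
None
```

The cover is clicked home on the larger junction box, level (tilt about 0.003 rad) and released, with a push of at most about 11 N measured between steps; the job is handed in at about 16.5 s, but no verdict came back.

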